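Sweep rejected biscuits under the guard bar into the reject tray

ROBOT

A 6-joint arm with a two-finger parallel gripper is mounted at the origin on the work surface. World frame = base frame: x ahead of the robot, y to its left, z up, the work surface at z = 0. Lengths are in m, angles in rad, forces in N, time in s.
With the tool pointing down it reaches from about 0.325 to 0.85 m from the base axis. Payload 4.4 kg.
Tool frame: the origin (TCP) lies between the finger pads; the fingertips stand 25 mm ahead of it and the grasp point (between the pads) lies 6 mm ahead of it; z points along the fingers, y is the direction in which the jaws open and shut (so a half turn about z gives the same grasp; the last joint's range is limited). The gripper opens to 94 mm and grips with 3 to 60 N. Pads are 16 mm wide; open, the fingers measure 119 mm over their backs; the gripper's body (75 mm by 177 mm) begins 78 mm behind the grasp point.
Start: joints at [-1.276, 0.207, 1.542, -0, 1.393, -0.15], TCP at [0.247, -0.519, 0.23] pointing down, gripper open.
Joint ranges: [-2.73, 2.73], [-0.86, 2.22], [0.23, 2.46], [-1.11, 4.25], [0.08, 2.63], [-2.82, 2.82]. Speed limits (rad/s): [2.79, 2.79, 3.14, 3.14, 3.14, 3.14].

INTERFACE

Orientations are given as a unit quaternion [w, x, y, z].
In Python, from rig import arm gives the robot as it stands.
- The arm moves only by the tool play_rows, never from a script. Its argument "deltas" is a list of rows, each a list of 6 numbers: the shift along the tool's x, y, z in m, then the turn, a rotation vector about the tool's x, y, z in rad. A call has 1 to 8 rows; each row shifts and turns the commanded pose from where the row before left it, along the tool's axes as they then stand; what a row does not reach is not made up. A row lasts 1/8 s, in which the tool goes at most 62.5 mm and 10.7 degrees, less where a joint would pass 70% of its speed; a pose out of reach is approached as far as the arm can. A call is refused whole if a number of a shift passes 0.0625 or a number of a turn 0.188, either way. A call with a gripper value outside its range is refused whole. "hand" is the finger opening in m, from 0 to 0.094, set as the call begins (left out, the last holds). The fingers move at their own pace and stop on an object; the grip force is fixed at half the most. Time passes only in rows, so rows that do not move let the fingers close. It gives the time, the measured TCP pose, the force and the opening at its end, in the units of the state.
- arm.observe(): the state, without advancing time (a new reading comes with each control period).
- arm.camera(name): name is "side" or "top" or "wrist"; returns a dict with "color" (400x640x3 uint8, red, green, blue), "fx", "fy", "cx", "cy" (pixels), "D" ([k1, k2, p1, p2, k3] as OpenCV has them; the pictures are not rectified), "position" and "attitude" of the camera in the world. Camera axes: x right, y up, looking along -z (the intrinsics and any distortion apply to the point x, -y, -z); pixel columns grow to the right and rows downward; lengths in m; the calibration is good to about 2 mm. A picture is of the moment at which its call begins. There is no depth.
- arm.job_done(): hands the job in, once; it reports no verdict.
Trained networks look in the newest picture that a camera, given by its name, has taken for a name from the list of things; names that differ only in an ending like _2 or _b are one class to them, and where a whole thing is asked for, a point or a joint stands for the part that bears it (a point fixed in the world has none). Each returns a list of dicts, best first, with "conf" (0 to 1); they miss things now and then, are a little off and sometimes report something else, mostly with a low value. They report only what shows in the picture. A call takes as long as a camera call. They do not tell look-alikes from the thing itself.
- arm.silhouettes(label, camera): "pixels" (400x640 bool, what is visible of it) and "bbox" ([left, top, width, height] in pixels, round what is visible of it).
The state is a dict: "time_s": time; "qpos": joint angles; "dq": joint speeds; "effort": joint torques, N m; "tool_pos": TCP position; "tool_rot": TCP orientation; "force": force on the tool from outside, world axes, zero at the start; "wrist_torque": the same for the moment, N m; "gripper_width": finger opening in m.
Only numpy, scipy, OpenCV 4.12 (cv2) and the standard library are available. Lean on these libraries where they do the work, as an engineer would, in place of code of your own. Each camera call takes 0.05 s, during which the arm holds its last target. There are 200 camera calls.

TASK

Pick up the scraper block from its rubber mat by its handle and use it to sweep all four rejected biscuits along the raised sorting deck, under the guard bar and off the end into the reject tray, never letting the gripper itself touch a biscuit. Then lay the scraper back flat in the middle of its mat without dropping it, and leave everything else on the bench where it stands.

Things in the scene. Friction and masses are not known exactly. Their poses are not given: they have to be found in the camera images.
- deck: Raised metal sorting deck, fixed; origin on the bench under its centre. Flat top 90 mm above the bench, 300 mm long (y -150 to +150), 150 mm wide between side rails (6 mm thick, 20 mm above the top). Both ends open: discharge end at y = -150, over the tray; feed end at y = +150. The biscuits lie between y = -105 and +40; from y = +45 to the feed end it is clear for setting down the scraper
- guard (a point): middle of the guard bar, 51 mm above the deck top, deck axes. The bar crosses the deck near its discharge end (deck y -125 to -115); underside 45 mm, top 57 mm above the deck top; its two posts stand just outside the rails (x +-81 to +-93)
- deck_edge (a point): middle of the discharge edge, on the deck top; deck axes
- reject_tray: Cream open plastic tray, fixed, its edge tucked under the deck's discharge end: 200 (x) by 180 (y) by 50 mm high, walls 4 mm; origin at the centre of its underside on the bench, same yaw as the deck
- mat: Black square rubber mat, fixed, 170 by 170 mm, 4 mm thick, on the bench: the scraper's home; origin at the centre of its underside
- scraper: Scraper block, 250 g: white square plate 130 x 130 x 12 mm, in its middle a grey upright handle, 26 (x) by 44 mm (y), top 62 mm above the underside; origin at the centre of the underside. Grip it across the 26 mm (closing along x) and sweep along its y, either way: the plate reaches 65 mm ahead of the handle's middle and passes under the guard bar; the handle (22 mm ahead) and the gripper do not
- round0: Round hard biscuit, 62 mm diameter, 14 mm thick, 30 g, lying flat on the deck; origin at the centre of its underside
- round1: Round hard biscuit, 62 mm diameter, 14 mm thick, 30 g, lying flat on the deck; origin at the centre of its underside
- finger0: Finger biscuit, 62 (x) by 24 by 16 mm, 25 g, lying flat on the deck; origin at the centre of its underside
- finger1: Finger biscuit, 62 (x) by 24 by 16 mm, 25 g, lying flat on the deck; origin at the centre of its underside
- scale: Bystander: white bench scale, 190 by 150 by 32 mm; origin centre of underside. The mat, the scale and the scoop share three places between the robot and the deck, in any order
- scoop: Bystander: small steel hand scoop with a black handle, 170 mm long, 40 mm high; origin on its underside, handle towards its -x
- jar: Bystander: clear lidded jar, 90 mm diameter, 130 mm tall, right of the tray; origin centre of underside
- bottle: Bystander: white bottle, 68 mm diameter, 190 mm tall, left of the deck; origin centre of underside
Things that resemble listed ones, but are neither listed nor needed, are in the scene too. Leave any green look-alike of the scraper alone.

How it is judged:
By the outcome, as a careful person would: the job done as asked, in the order asked, and still so for the second after the job is handed in, with the robot touching nothing.
It also fails if it takes over 62 s, if anything falls off the work surface, if the arm or the gripper's body presses on something with over 40 N, if the wrist force passes 120 N, or if a joint passes its speed limit or range.

## Working session

There is one attempt and no reset: what is moved stays moved. The work goes in short steps, Python scripts to look and compute and a tool call to move; the robot and the scene stay as the last step left them, time stands still between calls to the robot, and variables do not carry over. Pictures are saved under pics/ and viewed, about 8 in all and at most 12, crops included, and the job is handed in when it is done.

Besides the shell and the picture viewer there is one more tool, called after "Emit:" by a JSON object that holds its "api" and its "payload". play_rows: Moves the arm, as the interface text tells. Its arguments: {"type":"object","properties":{"deltas":{"type":"array","items":{"type":"array","items":{"type":"number"}}},"hand":{"type":"number"}},"required":["deltas"]}

```bash
mkdir -p pics; cat > h.py <<'E'
import numpy as np, cv2
from scipy.spatial.transform import Rotation as R
from rig import arm
def rot(q): q=np.array(q,float).ravel(); return R.from_quat([q[1],q[2],q[3],q[0]])
def cam(n,save=None):
    c=arm.camera(n)
    if save: cv2.imwrite('pics/'+save,c['color'][:,:,::-1])
    c['K']=np.array([[c['fx'],0,c['cx']],[0,c['fy'],c['cy']],[0,0,1]]);c['D']=np.array(c['D'],float)
    a=np.array(c['attitude'],float); c['R']=a if a.shape==(3,3) else rot(a).as_matrix()
    c['p']=np.array(c['position']); return c
def ray(c,uv):
    n=cv2.undistortPoints(np.array(uv,float).reshape(-1,1,2),c['K'],c['D'])[:,0]
    d=np.c_[n[:,0],-n[:,1],-np.ones(len(n))]@c['R'].T
    return d/np.linalg.norm(d,axis=1)[:,None]
def onz(c,uv,z):
    d=ray(c,uv); return c['p']+d*((z-c['p'][2])/d[:,2])[:,None]
def tri(cs,uvs):
    A=0;b=0
    for c,uv in zip(cs,uvs):
        d=ray(c,[uv])[0];P=np.eye(3)-np.outer(d,d);A=A+P;b=b+P@c['p']
    return np.linalg.solve(A,b)
def proj(c,X):
    X=(np.array(X,float).reshape(-1,3)-c['p'])@c['R']; X=X*[1,-1,-1]
    return cv2.projectPoints(X,np.zeros(3),np.zeros(3),c['K'],c['D'])[0][:,0]
E
python3 - <<'E'
from h import *
np.set_printoptions(precision=4,suppress=True)
for n in ['top','side']:
    c=cam(n,n+'0.png'); print(n,c['p'],-c['R'][:,2],c['fx'],c['D'])
    for l in ['deck','reject_tray','mat','scraper','round0','finger0','guard','scale','scoop']:
        for s in arm.silhouettes(l,n):
            m=s['pixels'].astype(np.uint8); r=cv2.minAreaRect(cv2.findNonZero(m)) if m.any() else None
            print(l,round(s['conf'],2),s['bbox'],r, onz(c,[r[0]],0.09 if l in('deck','round0','finger0') else 0.02)[0] if r else '')
E
```

```text
top [ 0.1203 -0.0313  1.7259] [ 0.1987  0.0148 -0.98  ] 507.131598288709 [-0.0993  0.      0.      0.      0.    ]
deck 0.77 [230.5, 104.4, 93.6, 73.0] ((278.3766174316406, 141.100830078125), (59.52039337158203, 89.58544921875), 80.81116485595703) [0.6579 0.111  0.09  ]
deck 0.69 [276.3, 142.2, 7.3, 21.1] ((280.01995849609375, 151.13998413085938), (18.384777069091797, 7.35391092300415), 81.8698959350586) [0.6223 0.1058 0.09  ]
mat 0.96 [292.3, 185.4, 55.2, 50.1] ((319.0077209472656, 210.5615692138672), (48.49757766723633, 49.7379264831543), 82.87498474121094) [ 0.4282 -0.0196  0.02  ]
scraper 0.63 [172.5, 214.4, 46.2, 49.2] ((195.96151733398438, 237.8076629638672), (37.442264556884766, 38.551666259765625), 33.6900634765625) [0.3451 0.4031 0.02  ]
scraper 0.62 [231.7, 104.6, 91.8, 70.9] ((278.5433044433594, 141.41583251953125), (60.670536041259766, 91.16586303710938), 81.19320678710938) [0.6797 0.1166 0.02  ]
scraper 0.57 [295.5, 192.3, 45.3, 43.3] ((318.8000183105469, 213.89999389648438), (37.63109588623047, 37.631099700927734), 71.56504821777344) [ 0.4166 -0.0186  0.02  ]
round0 0.8
[... 3032 characters left out ...]
, 52.12501525878906) [0.6966 0.0406 0.09  ]
guard 0.85 [204.0, 183.2, 72.5, 116.8] ((240.44581604003906, 241.78720092773438), (67.5296401977539, 116.29695129394531), 2.411029815673828) [0.6714 0.0835 0.02  ]
scale 0.78 [315.6, 150.2, 60.4, 42.4] ((346.32830810546875, 168.5044708251953), (59.360313415527344, 38.56565856933594), 3.2704880237579346) [ 0.3764 -0.2329  0.02  ]
scoop 0.85 [309.8, 284.0, 64.3, 29.9] ((343.80767822265625, 297.0384826660156), (32.33902359008789, 64.73351287841797), 86.8201675415039) [0.3652 0.2325 0.02  ]
scoop 0.39 [202.0, 186.2, 74.9, 111.7] ((240.42169189453125, 241.30093383789062), (67.5014419555664, 113.32772064208984), 2.4895529747009277) [0.6718 0.0819 0.02  ]
```

View pics/top0.png

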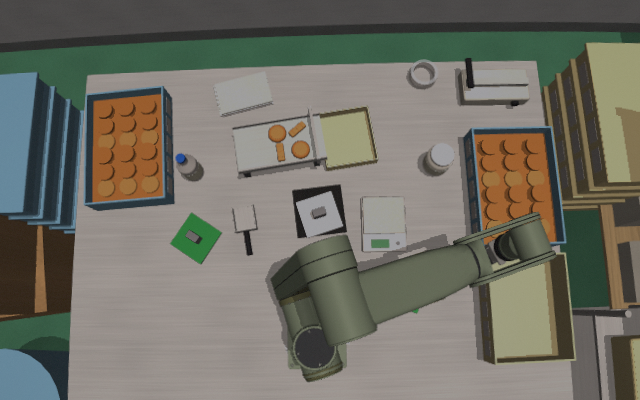

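View pics/side0.png

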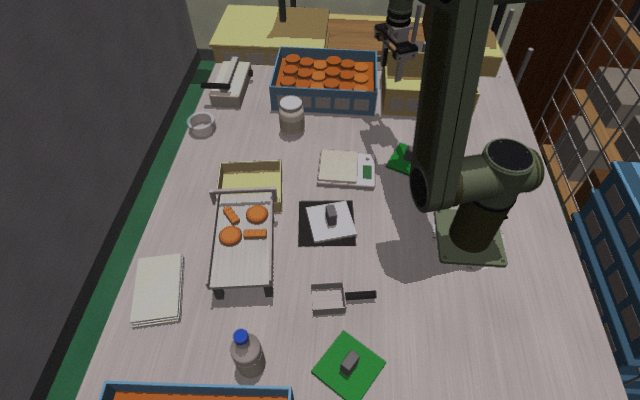

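The top view shows the deck at about (278,141), the guard at (317,137), the tray at (347,138) and the mat with the white scraper at (319,212). Two green look-alikes are at (196,238) and (415,300). The side view agrees, with the scraper at (331,220). Next I'll enlarge both views to pick corners.

```bash
python3 - <<'E'
import cv2
a=cv2.imread('pics/top0.png')[95:245,225:385]; cv2.imwrite('pics/topc.png',cv2.resize(a,None,fx=4,fy=4,interpolation=cv2.INTER_CUBIC))
a=cv2.imread('pics/side0.png')[170:310,190:370]; cv2.imwrite('pics/sidec.png',cv2.resize(a,None,fx=4,fy=4,interpolation=cv2.INTER_CUBIC))
E
```

```text
(no output)
```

View pics/topc.png

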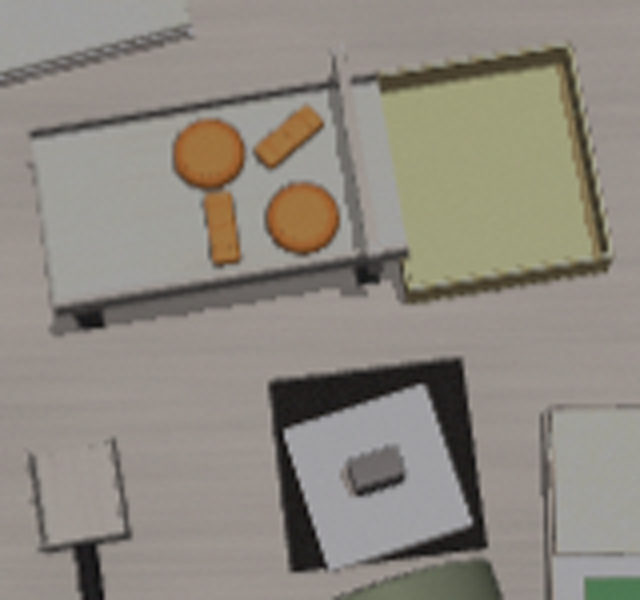

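View pics/sidec.png

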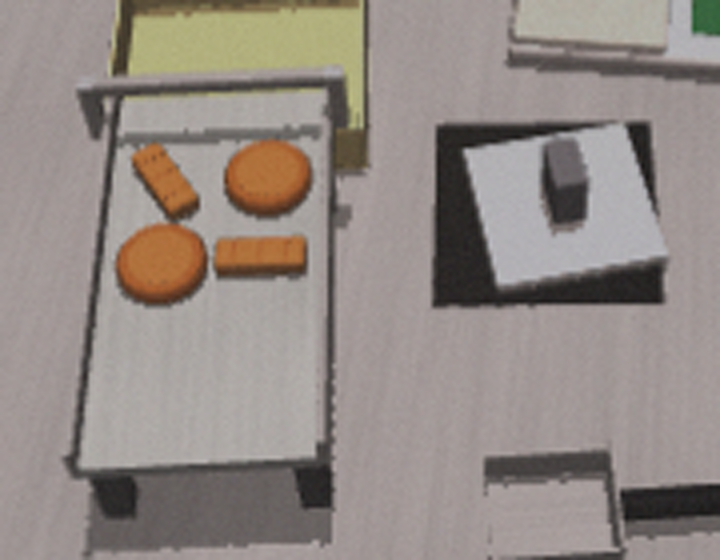

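```bash
python3 - <<'E'
from h import *
np.set_printoptions(precision=4,suppress=True)
t=cam('top');s=cam('side')
T=lambda p:(225+(p[0]+.5)/4-.5,95+(p[1]+.5)/4-.5); S=lambda p:(190+(p[0]+.5)/4-.5,170+(p[1]+.5)/4-.5)
def show(n,A,B):
    P=np.array([tri([t,s],[T(a),S(b)]) for a,b in zip(A,B)]); print(n);
    for p,a,b in zip(P,A,B): print('  ',p,'reproj',proj(t,p)[0]-T(a),proj(s,p)[0]-S(b))
    if len(P)==4: 
        m=P.mean(0);ex=(P[0]+P[1]-P[2]-P[3])/2;ey=(P[0]+P[3]-P[1]-P[2])/2
        print('  mean',m,'yawx',np.degrees(np.arctan2(ex[1],ex[0])),np.linalg.norm(ex),'yawy',np.degrees(np.arctan2(-ey[0],ey[1])),np.linalg.norm(ey))
# order: +x+y, +x-y, -x-y, -x+y
show('plate top',[(285,430),(428,383),(472,523),(330,568)],[(497,290),(465,148),(627,123),(665,258)])
show('mat',[(270,382),(462,358),(487,545),(290,570)],[(434,305),(437,125),(650,122),(663,302)])
show('handle',[(350,462),(398,447),(404,470),(357,485)],[(560,170),(547,143),(575,139),(587,163)])
show('deck feed rail tops',[(32,133),(53,308)],[(72,460),(326,452)])
show('tray',[(568,46),(608,262)],[(118,-8),(365,-8)][:0])
for n,p,z in [('deckA',(32,133),.11),('deckB',(53,308),.11),('deckC',(380,77),.11),('deckD',(407,252),.11),('trayfar',(568,46),.05),('traynear',(608,262),.05),('r0',(209,153),.1),('r1',(302,217),.1),('f0',(222,228),.1),('f1',(290,136),.1)]:
    print(n,onz(t,[T(p)],z)[0])
E
```

```text
plate top
   [0.4609 0.0597 0.0089] reproj [-0.0523  0.3267] [-0.3695 -0.1252]
   [ 0.4971 -0.0648  0.0155] reproj [-0.0547  0.4288] [-0.4552 -0.1514]
   [ 0.373  -0.0981  0.0181] reproj [-0.1165  0.6129] [-0.6392 -0.2182]
   [0.3393 0.0235 0.012 ] reproj [-0.0955  0.4212] [-0.4689 -0.1647]
  mean [ 0.4176 -0.0199  0.0136] yawx 15.823400690301234 0.1276702484360058 yawy 15.874316062170198 0.12809637008595748
mat
   [0.5056 0.0724 0.0024] reproj [-0.0252  0.1883] [-0.2146 -0.071 ]
   [ 0.5221 -0.0954  0.0031] reproj [-0.0225  0.1998] [-0.2092 -0.0688]
   [ 0.355  -0.1106  0.006 ] reproj [-0.15    0.7524] [-0.7799 -0.2674]
   [0.3394 0.0579 0.0053] reproj [-0.0937  0.4014] [-0.4551 -0.1616]
  mean [ 0.4305 -0.0189  0.0042] yawx 5.078762328032819 0.16733305536329707 yawy 5.450864176084802 0.16892133149133087
handle
   [0.4189 0.0025 0.083 ] reproj [-0.0022  0.0132] [-0.0145 -0.0049]
   [ 0.4323 -0.037   0.0637] reproj [-0.0833  0.5186] [-0.5586 -0.1889]
   [ 0.412  -0.0414  0.0653] reproj [-0.1067  0.6203] [-0.6665 -0.2267]
   [ 0.3994 -0.0029  0.086 ] reproj [ 0.0207 -0.1169] [0.1286 0.0433]
  mean [ 0.4156 -0.0197  0.0745] yawx 13.874058905915255 0.020543848824070315 yawy 18.41784322758477 0.0457673563145829
deck feed rail tops
   [0.7063 0.2656 0.1   ] reproj [0.0024 0.1764] [-0.236  -0.0622]
   [0.5511 0.2465 0.0997] reproj [-0.0546  0.512 ] [-0.6562 -0.2104]
tray
deckA [0.7033 0.2638 0.11  ]
deckB [0.5501 0.2446 0.11  ]
deckC [ 0.7433 -0.031   0.11  ]
deckD [ 0.5891 -0.0492  0.11  ]
trayfar [ 0.7904 -0.1967  0.05  ]
traynear [ 0.5927 -0.2217  0.05  ]
r0 [0.6838 0.115  0.1   ]
r1 [0.625  0.0375 0.1   ]
f0 [0.6175 0.1046 0.1   ]
f1 [0.6967 0.0464 0.1   ]
```

```bash
cat >> h.py <<'E'
def plan(target,yaw_y,n,tilt=None):
    """target TCP, world yaw of tool y axis (deg, mod 180); tool pointing down; n rows"""
    o=arm.observe(); p0=np.array(o['tool_pos']); r0=rot(o['tool_rot'])
    best=None
    for k in (0,180):
        a=np.radians(yaw_y+k); y=np.array([np.cos(a),np.sin(a),0]); z=np.array([0,0,-1.]); x=np.cross(y,z)
        r1=R.from_matrix(np.c_[x,y,z]); v=(r0.inv()*r1).as_rotvec()
        if best is None or np.linalg.norm(v)<np.linalg.norm(best): best=v
    print('now',p0,'total rotvec',best)
    rows=[];r=r0
    for i in range(n):
        rows.append(np.r_[r.inv().apply((np.array(target)-p0)/n),best/n]); r=r*R.from_rotvec(best/n)
    print(np.round(rows,4).tolist())
E
python3 - <<'E'
from h import *
np.set_printoptions(precision=4,suppress=True)
o=arm.observe(); print(o['time_s'],o['qpos'],rot(o['tool_rot']).as_matrix(),o['gripper_width'],o['force'])
plan([.4175,-.02,.23],15.8,12)
E
```

```text
1.1 [-1.2765  0.2066  1.5415 -0.      1.3935 -0.1505] [[ 0.9027  0.4303 -0.    ]
 [ 0.4303 -0.9027 -0.    ]
 [-0.      0.     -1.    ]] 0.09384339143211375 [-0.3654  0.8691 -0.3967]
now [ 0.2474 -0.5191  0.2305] total rotvec [ 0.      0.     -1.4018]
[[0.0307, -0.0314, 0.0, 0.0, 0.0, -0.1168], [0.0341, -0.0277, 0.0, 0.0, 0.0, -0.1168], [0.0371, -0.0235, 0.0, 0.0, 0.0, -0.1168], [0.0396, -0.019, 0.0, 0.0, 0.0, -0.1168], [0.0416, -0.0142, 0.0, 0.0, 0.0, -0.1168], [0.0429, -0.0093, 0.0, 0.0, 0.0, -0.1168], [0.0437, -0.0042, 0.0, 0.0, 0.0, -0.1168], [0.0439, 0.0009, 0.0, 0.0, 0.0, -0.1168], [0.0435, 0.006, 0.0, 0.0, 0.0, -0.1168], [0.0425, 0.011, 0.0, 0.0, 0.0, -0.1168], [0.041, 0.0159, 0.0, 0.0, 0.0, -0.1168], [0.0388, 0.0206, 0.0, 0.0, 0.0, -0.1168]]
```

Emit:
{"api": "play_rows", "payload": {"deltas": [[0.0307,-0.0314,0,0,0,-0.117],[0.0341,-0.0277,0,0,0,-0.117],[0.0371,-0.0235,0,0,0,-0.117],[0.0396,-0.019,0,0,0,-0.117],[0.0416,-0.0142,0,0,0,-0.117],[0.0429,-0.0093,0,0,0,-0.117],[0.0437,-0.0042,0,0,0,-0.117],[0.0439,0.0009,0,0,0,-0.117]], "hand": 0.08}}

```text
time_s: 2.1
tool_pos: [0.3609, -0.1851, 0.2307]
tool_rot: [0.0, 0.77, 0.638, 0.0]
force: [0.6, -0.1, -0.9]
gripper_width: 0.0801
```

Emit:
{"api": "play_rows", "payload": {"deltas": [[0.0435,0.006,0,0,0,-0.117],[0.0425,0.011,0,0,0,-0.117],[0.041,0.0159,0,0,0,-0.117],[0.0388,0.0206,0,0,0,-0.117],[0,0,0,0,0,0]]}}

```text
time_s: 2.72
tool_pos: [0.4173, -0.0178, 0.2306]
tool_rot: [0.0, 0.6, 0.8, 0.0]
force: [-0.0, -0.4, -0.0]
gripper_width: 0.0799
```

```bash
python3 - <<'E'
from h import *
np.set_printoptions(precision=4,suppress=True)
c=cam('wrist','w1.png'); print(c['p'],-c['R'][:,2])
o=arm.observe(); print(o['time_s'],o['tool_pos'],o['qpos'])
print(proj(c,[[.4175,-.02,.066],[.4305,-.019,.004]]))
for s in arm.silhouettes('scraper','wrist')[:2]:
    m=s['pixels'].astype(np.uint8); r=cv2.minAreaRect(cv2.findNonZero(m)); print(s['conf'],r,s['bbox'])
    q=onz(c,cv2.boxPoints(r),.016); print(q,q.mean(0))
E
```

```text
[0.3962 0.056  0.3853] [ 0.0742 -0.2516 -0.965 ]
2.775 [ 0.417  -0.0192  0.2305] [-0.2535 -0.1429  1.9015 -0.0005  1.3829 -0.5339]
[[321.5942 196.8071]
 [332.398  186.4929]]
0.96 ((73.88316345214844, 277.231689453125), (30.170604705810547, 27.233644485473633), 57.7243537902832) [55.4, 265.9, 40.9, 30.9]
[[ 0.1211 -0.2208  0.016 ]
 [ 0.1489 -0.1914  0.016 ]
 [ 0.1721 -0.2214  0.016 ]
 [ 0.1441 -0.252   0.016 ]] [ 0.1465 -0.2214  0.016 ]
0.61 ((320.0, 183.0), (112.0, 118.0), 90.0) [259.7, 125.8, 120.7, 113.7]
[[ 0.3346  0.0258  0.016 ]
 [ 0.4597  0.062   0.016 ]
 [ 0.5021 -0.063   0.016 ]
 [ 0.3651 -0.1027  0.016 ]] [ 0.4153 -0.0195  0.016 ]
```

View pics/w1.png

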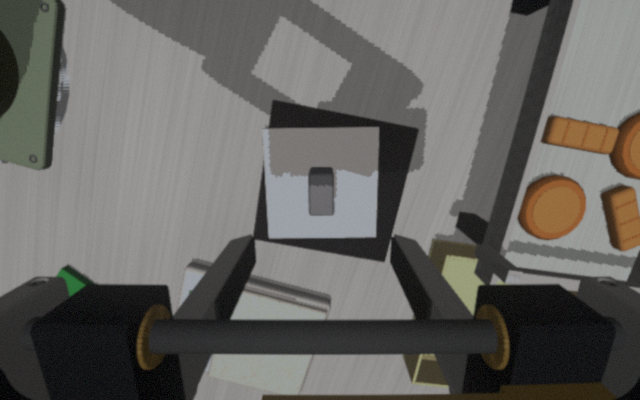

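The wrist view shows the scraper squarely between the fingers: plate corners (263,128), (379,127), (377,238) and (268,239), handle at about (321,190). The deck is at right, with biscuits near (553,207).

```bash
python3 - <<'E'
from h import *
np.set_printoptions(precision=4,suppress=True)
c=cam('wrist')
q=onz(c,[(379,127),(377,238),(268,239),(263,128)],.016); print('plate',q,q.mean(0)); 
ex=(q[0]+q[1]-q[2]-q[3]);ey=q[0]+q[3]-q[1]-q[2]; print(np.degrees(np.arctan2(ex[1],ex[0])),np.degrees(np.arctan2(-ey[0],ey[1])))
q=onz(c,[(417,128),(387,261),(256,236),(273,101)],.004); print('mat',q,q.mean(0))
plan([.417,-.02,.051+.0],15.8,8)
E
```

```text
plate [[ 0.4594  0.0594  0.016 ]
 [ 0.4985 -0.0652  0.016 ]
 [ 0.3723 -0.1025  0.016 ]
 [ 0.3366  0.0233  0.016 ]] [ 0.4167 -0.0212  0.016 ]
16.42317035997218 16.627426532043845
mat [[ 0.5036  0.0706  0.004 ]
 [ 0.524  -0.0953  0.004 ]
 [ 0.3562 -0.1078  0.004 ]
 [ 0.3386  0.0541  0.004 ]] [ 0.4306 -0.0196  0.004 ]
now [ 0.4168 -0.0205  0.2305] total rotvec [-0.0002  0.0005  0.0014]
[[0.0001, 0.0, 0.0224, -0.0, 0.0001, 0.0002], [0.0001, 0.0, 0.0224, -0.0, 0.0001, 0.0002], [0.0001, 0.0, 0.0224, -0.0, 0.0001, 0.0002], [0.0001, 0.0, 0.0224, -0.0, 0.0001, 0.0002], [0.0001, 0.0, 0.0224, -0.0, 0.0001, 0.0002], [0.0001, 0.0, 0.0224, -0.0, 0.0001, 0.0002], [0.0001, 0.0, 0.0224, -0.0, 0.0001, 0.0002], [0.0001, 0.0, 0.0224, -0.0, 0.0001, 0.0002]]
```

Emit:
{"api": "play_rows", "payload": {"deltas": [[0,0,0.03,0,0,-0.002],[0,0,0.03,0,0,0],[0,0,0.03,0,0,0],[0,0,0.03,0,0,0],[0,0,0.025,0,0,0],[0,0,0.02,0,0,0],[0,0,0.0155,0,0,0],[0,0,0,0,0,0]]}}

```text
time_s: 3.88
tool_pos: [0.4156, -0.021, 0.049]
tool_rot: [-0.001, 0.603, 0.798, -0.001]
force: [-0.0, 0.6, -0.3]
gripper_width: 0.08
```

Emit:
{"api": "play_rows", "payload": {"deltas": [[0,0,0,0,0,0],[0,0,0,0,0,0],[0,0,0,0,0,0],[0,0,0,0,0,0],[0,0,0,0,0,0]], "hand": 0.015}}

```text
time_s: 4.5
tool_pos: [0.417, -0.0199, 0.0501]
tool_rot: [0.0, 0.601, 0.799, 0.0]
force: [-0.0, 0.6, 0.3]
gripper_width: 0.0333
```

```bash
python3 - <<'E'
from h import *
np.set_printoptions(precision=4,suppress=True)
o=arm.observe(); print(o['time_s'],o['tool_pos'],rot(o['tool_rot']).as_matrix(),o['force'],o['gripper_width'])
E
```

```text
4.5 [ 0.417  -0.0199  0.0501] [[-0.2765  0.961   0.0003]
 [ 0.961   0.2765 -0.0001]
 [-0.0001  0.0002 -1.    ]] [-0.0099  0.5565  0.3208] 0.03332791358752125
```

Emit:
{"api": "play_rows", "payload": {"deltas": [[0,0,0,0,0,0],[0,0,0,0,0,0],[0,0,-0.01,0,0,0],[0,0,-0.03,0,0,0],[0,0,-0.04,0,0,0],[0,0,-0.04,0,0,0],[0,0,-0.04,0,0,0],[0,0,-0.015,0,0,0]]}}

```text
time_s: 5.5
tool_pos: [0.4183, -0.0203, 0.2277]
tool_rot: [0.002, 0.601, 0.799, 0.001]
force: [-0.1, -0.7, -2.8]
gripper_width: 0.0258
```

```bash
python3 - <<'E'
from h import *
np.set_printoptions(precision=4,suppress=True)
o=arm.observe(); print(o['time_s'],o['tool_pos'],o['force'],o['gripper_width'])
plan([.632,.221,.224],7.5,10)
E
```

```text
5.5 [ 0.4183 -0.0203  0.2277] [-0.0687 -0.714  -2.8344] 0.02583573117125608
now [ 0.4183 -0.0203  0.2277] total rotvec [0.0047 0.0023 0.1492]
[[0.0173, 0.0272, 0.0004, 0.0005, 0.0002, 0.0149], [0.0177, 0.0269, 0.0004, 0.0005, 0.0002, 0.0149], [0.0181, 0.0267, 0.0004, 0.0005, 0.0002, 0.0149], [0.0185, 0.0264, 0.0004, 0.0005, 0.0002, 0.0149], [0.0189, 0.0261, 0.0004, 0.0005, 0.0002, 0.0149], [0.0193, 0.0258, 0.0004, 0.0005, 0.0002, 0.0149], [0.0196, 0.0256, 0.0004, 0.0005, 0.0002, 0.0149], [0.02, 0.0253, 0.0004, 0.0005, 0.0002, 0.0149], [0.0204, 0.025, 0.0004, 0.0005, 0.0002, 0.0149], [0.0208, 0.0247, 0.0004, 0.0005, 0.0002, 0.0149]]
```

Emit:
{"api": "play_rows", "payload": {"deltas": [[0.0173,0.0272,0,0,0,0.0149],[0.0177,0.0269,0,0,0,0.0149],[0.0181,0.0267,0,0,0,0.0149],[0.0185,0.0264,0,0,0,0.0149],[0.0189,0.0261,0,0,0,0.0149],[0.0193,0.0258,0,0,0,0.0149],[0.0196,0.0256,0,0,0,0.0149],[0.02,0.0253,0,0,0,0.0149]]}}

```text
time_s: 6.5
tool_pos: [0.5875, 0.1738, 0.2229]
tool_rot: [-0.001, 0.648, 0.761, -0.001]
force: [0.2, -0.9, -1.6]
gripper_width: 0.0259
```

Emit:
{"api": "play_rows", "payload": {"deltas": [[0.0204,0.025,0,0,0,0.0149],[0.0208,0.0247,0,0,0,0.0149],[0,0,0,0,0,0],[0,0,0,0,0,0]]}}

```text
time_s: 7.0
tool_pos: [0.6296, 0.221, 0.2231]
tool_rot: [-0.001, 0.659, 0.752, -0.002]
force: [0.4, -0.3, -3.0]
gripper_width: 0.0256
```

```bash
python3 - <<'E'
from h import *
np.set_printoptions(precision=4,suppress=True)
o=arm.observe(); print(o['time_s'],o['tool_pos'],rot(o['tool_rot']).as_matrix(),o['force'],o['gripper_width'])
t=cam('top');s=cam('side');w=cam('wrist')
f=lambda c,x0,y0,x1,y1,k:cv2.resize(c['color'][y0:y1,x0:x1,::-1],None,fx=k,fy=k,interpolation=cv2.INTER_CUBIC)
a=f(t,220,90,350,190,3);b=f(s,190,160,320,320,2)
im=np.zeros((600,800,3),np.uint8);im[:300,:390]=a;im[:320,400:660]=b
im[320:600,:448]=f(w,0,0,640,400,.7)
cv2.imwrite('pics/m1.png',im)
cv2.imwrite('pics/w2.png',w['color'][:,:,::-1])
E
```

```text
7.0 [0.6296 0.221  0.2231] [[-0.1308  0.9914 -0.0034]
 [ 0.9914  0.1308 -0.0011]
 [-0.0006 -0.0035 -1.    ]] [ 0.3718 -0.3252 -2.9522] 0.02563817481649668
```

View pics/w2.png

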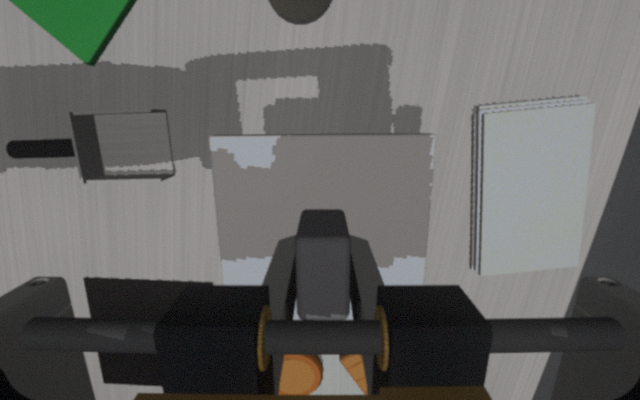

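The wrist view shows the plate level in the hand, with corners (210,135) and (432,134). It hides the deck, and the biscuits are beyond it at (300,375). I'll check the deck fit with an overlay on the first pictures.

```bash
python3 - <<'E'
from h import *
t=cam('top');s=cam('side')
def W(P,c=(.647,.107),yaw=7.5):
    a=np.radians(yaw);P=np.array(P,float); return np.c_[c[0]+P[:,0]*np.cos(a)-P[:,1]*np.sin(a),c[1]+P[:,0]*np.sin(a)+P[:,1]*np.cos(a),P[:,2]]
L=[]
for x in(-.081,-.075,.075,.081): L.append(([[x,-.15,.11],[x,.15,.11]],(0,0,255) if abs(x)<.08 else (255,0,0)))
L.append(([[-.075,.15,.09],[.075,.15,.09]],(0,200,0))); L.append(([[-.075,-.15,.09],[.075,-.15,.09]],(0,200,0)))
for y in(-.125,-.115): L.append(([[-.093,y,.147],[.093,y,.147]],(255,0,255)))
def ov(c,f,x0,y0,x1,y1,k):
    im=cv2.resize(cv2.imread(f)[y0:y1,x0:x1],None,fx=k,fy=k,interpolation=cv2.INTER_CUBIC)
    for seg,col in L:
        q=(proj(c,W(seg))-[x0,y0]+.5)*k-.5
        a,b=[tuple(int(round(v*8)) for v in r) for r in q]
        cv2.line(im,a,b,col,1,cv2.LINE_AA,3)
    return im
a=ov(t,'pics/top0.png',228,98,332,182,5); b=ov(s,'pics/side0.png',200,180,285,300,5)
im=np.zeros((600,800,3),np.uint8); a=a[:,:420] if 0 else cv2.resize(a,(420,340)) ; 
b=cv2.resize(b,(380,536)); im[:340,:420]=a; im[:536,420:]=b
cv2.imwrite('pics/ov.png',im)
E
```

```text
(no output)
```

View pics/ov.png

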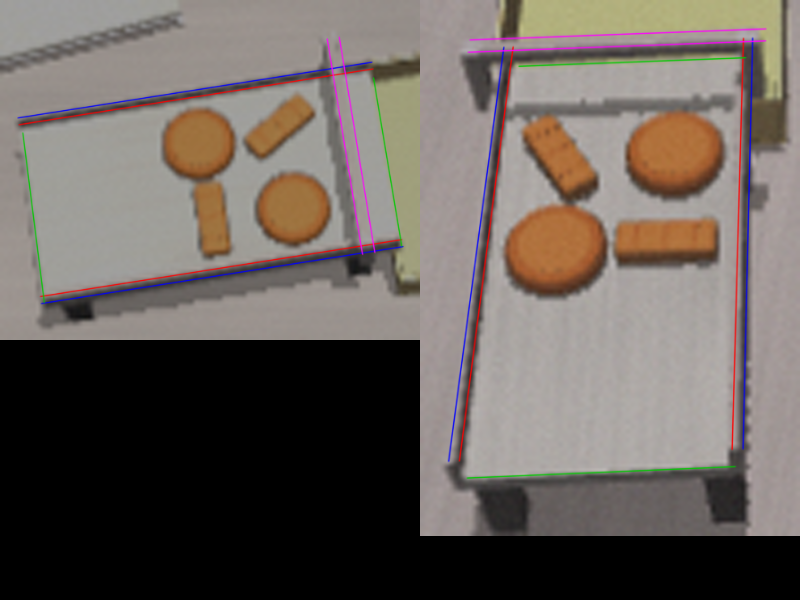

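The overlay matches the rails and the feed end within about 3 mm, and the guard may sit about 3 mm towards +y. The plate has 10 mm of clearance each side, so I'll lower it now.

Emit:
{"api": "play_rows", "payload": {"deltas": [[0,0.002,0.02,0,0,0],[0.001,0,0.02,0,0,0],[0,0,0.018,0,0,0],[0,0,0.014,0,0,0],[0,0,0.008,0,0,0],[0,0,0.003,0,0,0],[0,0,0,0,0,0]]}}

```text
time_s: 8.12
tool_pos: [0.6329, 0.2227, 0.1423]
tool_rot: [0.0, 0.659, 0.752, 0.0]
force: [-0.5, 0.5, -2.7]
gripper_width: 0.0258
```

Emit:
{"api": "play_rows", "payload": {"deltas": [[0,0,0.0015,0,0,0],[0,0,0.0015,0,0,0],[0,0,0,0,0,0]]}}

```text
time_s: 8.5
tool_pos: [0.6325, 0.2227, 0.139]
tool_rot: [0.0, 0.659, 0.752, 0.0]
force: [-0.2, 0.4, -1.5]
gripper_width: 0.0259
```

Emit:
{"api": "play_rows", "payload": {"deltas": [[0,0,0.001,0,0,0],[0,0,0,0,0,0]]}}

```text
time_s: 8.75
tool_pos: [0.6325, 0.2226, 0.1378]
tool_rot: [-0.0, 0.659, 0.752, -0.0]
force: [0.2, -0.4, -2.4]
gripper_width: 0.0257
```

Emit:
{"api": "play_rows", "payload": {"deltas": [[0,0,0.001,0,0,0],[0,0,0,0,0,0]]}}

```text
time_s: 9.0
tool_pos: [0.6324, 0.2226, 0.1368]
tool_rot: [-0.0, 0.659, 0.752, -0.0]
force: [-0.2, 0.3, -2.3]
gripper_width: 0.026
```

```bash
python3 - <<'E'
from h import *
np.set_printoptions(precision=4,suppress=True)
o=arm.observe(); print(o['time_s'],o['tool_pos'],rot(o['tool_rot']).as_matrix(),o['force'],o['gripper_width'])
a=np.radians(7.5)
for y in (.115,-.088): plan([.6465-np.sin(a)*y,.108+np.cos(a)*y,o['tool_pos'][2]],7.5,1)
E
```

```text
9.0 [0.6324 0.2226 0.1368] [[-0.1306  0.9914 -0.0003]
 [ 0.9914  0.1306 -0.0001]
 [-0.     -0.0003 -1.    ]] [-0.168   0.3121 -2.2914] 0.02596190706760772
now [0.6324 0.2226 0.1368] total rotvec [-0.0003  0.      0.0001]
[[-0.0005, -0.001, 0.0, -0.0003, 0.0, 0.0001]]
now [0.6324 0.2226 0.1368] total rotvec [-0.0003  0.      0.0001]
[[-0.2035, -0.001, 0.0, -0.0003, 0.0, 0.0001]]
```

Emit:
{"api": "play_rows", "payload": {"deltas": [[0,0,0.001,0,0,0],[0,0,0,0,0,0]]}}

```text
time_s: 9.25
tool_pos: [0.6326, 0.2227, 0.1361]
tool_rot: [0.0, 0.659, 0.752, 0.0]
force: [-0.3, 0.4, -1.4]
gripper_width: 0.0262
```

Emit:
{"api": "play_rows", "payload": {"deltas": [[-0.008,-0.0005,0,0,0,0],[-0.012,-0.0005,0,0,0,0],[-0.015,0,0,0,0,0],[-0.015,0,0,0,0,0],[-0.015,0,0,0,0,0]]}}

```text
time_s: 9.88
tool_pos: [0.6402, 0.1568, 0.1361]
tool_rot: [-0.0, 0.66, 0.752, 0.0]
force: [-0.1, 1.3, -0.8]
gripper_width: 0.0262
```

Emit:
{"api": "play_rows", "payload": {"deltas": [[-0.015,0,0,0,0,0],[-0.015,0,0,0,0,0],[-0.015,0,0,0,0,0],[-0.015,0,0,0,0,0]]}}

```text
time_s: 10.38
tool_pos: [0.6479, 0.0978, 0.1361]
tool_rot: [-0.0, 0.659, 0.752, 0.0]
force: [-1.2, 3.0, 0.0]
gripper_width: 0.0259
```

```bash
python3 - <<'E'
from h import *
t=cam('top');s=cam('side')
f=lambda c,x0,y0,x1,y1,k:cv2.resize(c['color'][y0:y1,x0:x1,::-1],None,fx=k,fy=k,interpolation=cv2.INTER_CUBIC)
a=f(t,225,95,385,185,2.5);b=f(s,190,150,290,300,4)
im=np.zeros((600,800,3),np.uint8);im[:225,:400]=a;im[:,400:]=b
cv2.imwrite('pics/m2.png',im)
E
```

```text
(no output)
```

View pics/m2.png

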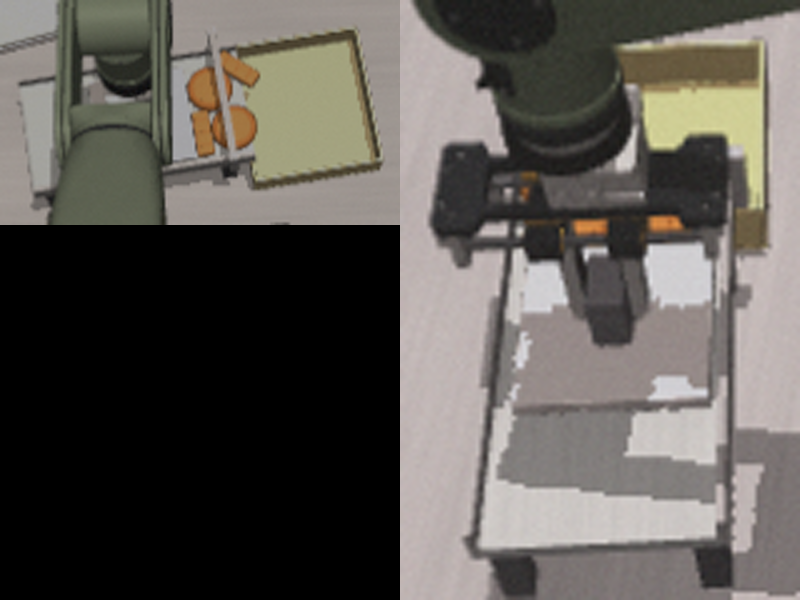

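All four biscuits are ahead of the plate at the guard (top inset (210–245, 65–140)), and the plate lies between the rails. I'll carry on with the sweep.

Emit:
{"api": "play_rows", "payload": {"deltas": [[-0.014,0,0,0,0,0],[-0.015,0,0,0,0,0],[-0.015,0,0,0,0,0],[-0.014,0,0,0,0,0]]}}

```text
time_s: 10.98
tool_pos: [0.6557, 0.04, 0.1361]
tool_rot: [0.0, 0.659, 0.752, 0.0]
force: [0.1, 2.9, 1.9]
gripper_width: 0.0253
```

Emit:
{"api": "play_rows", "payload": {"deltas": [[-0.012,0,0,0,0,0],[-0.006,0,0,0,0,0],[0,0,0,0,0,0]]}}

```text
time_s: 11.35
tool_pos: [0.6582, 0.0218, 0.1361]
tool_rot: [0.001, 0.659, 0.752, -0.0]
force: [0.6, -2.0, 1.8]
gripper_width: 0.0259
```

```bash
python3 - <<'E'
from h import *
np.set_printoptions(precision=4,suppress=True)
t=cam('top');s=cam('side')
for l in('round0','finger0'):
  for n,c in(('top',t),('side',s)):
    for q in arm.silhouettes(l,n):
      if q['conf']>.2:
        m=q['pixels'].astype(np.uint8);uv=np.argwhere(m)[:,::-1].mean(0); print(l,n,round(q['conf'],2),q['bbox'],onz(c,[uv],.03)[0])
f=lambda c,x0,y0,x1,y1,k:cv2.resize(c['color'][y0:y1,x0:x1,::-1],None,fx=k,fy=k,interpolation=cv2.INTER_CUBIC)
a=f(t,285,95,385,185,4);b=f(s,190,130,290,280,4)
im=np.zeros((600,800,3),np.uint8);im[:360,:400]=a;im[:,400:]=b
cv2.imwrite('pics/m3.png',im)
E
```

```text
round0 top 0.69 [334.5, 143.2, 19.1, 16.8] [ 0.638 -0.105  0.03 ]
round0 top 0.49 [325.5, 126.3, 18.8, 17.4] [ 0.6974 -0.0936  0.03  ]
finger0 top 0.49 [318.0, 114.3, 5.7, 8.7] [ 0.7529 -0.04    0.03  ]
finger0 top 0.4 [324.9, 144.7, 6.1, 17.1] [ 0.6355 -0.0568  0.03  ]
```

View pics/m3.png

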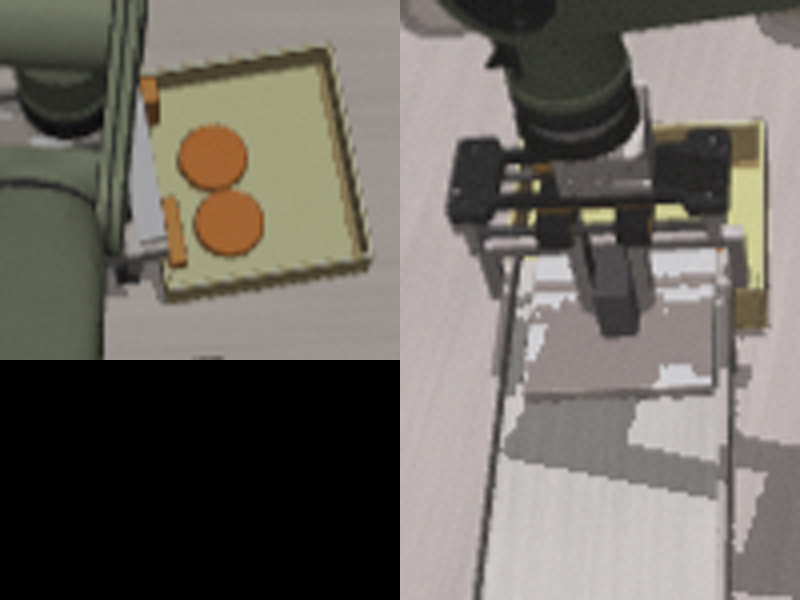

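The two rounds are in the tray. The fingers show just past the discharge edge at (325–331,145–162) and (320–325,114–125). I'll push a few mm more, then back off and look.

Emit:
{"api": "play_rows", "payload": {"deltas": [[-0.0025,0,0,0,0,0],[0,0,0,0,0,0]]}}

```text
time_s: 11.9
tool_pos: [0.6581, 0.0217, 0.1361]
tool_rot: [-0.0, 0.659, 0.752, 0.001]
force: [0.4, 2.3, 2.0]
gripper_width: 0.0253
```

Emit:
{"api": "play_rows", "payload": {"deltas": [[0.015,0,0,0,0,0],[0.03,0,0,0,0,0],[0.04,0,0,0,0,0],[0.04,0,0,0,0,0],[0.04,0,0,0,0,0],[0.03,0,0,0,0,0],[0,0,0,0,0,0]]}}

```text
time_s: 12.78
tool_pos: [0.6317, 0.2174, 0.1361]
tool_rot: [-0.001, 0.658, 0.753, 0.001]
force: [-0.1, 3.0, 3.0]
gripper_width: 0.0258
```

```bash
python3 - <<'E'
from h import *
np.set_printoptions(precision=4,suppress=True)
t=cam('top');s=cam('side')
for n,c in(('top',t),('side',s)):
  for l in('round0','finger0'):
    for q in arm.silhouettes(l,n):
      if q['conf']>.2:
        m=q['pixels'].astype(np.uint8);uv=np.argwhere(m)[:,::-1].mean(0); print(l,n,round(q['conf'],2),q['bbox'],onz(c,[uv],.03)[0])
f=lambda c,x0,y0,x1,y1,k:cv2.resize(c['color'][y0:y1,x0:x1,::-1],None,fx=k,fy=k,interpolation=cv2.INTER_CUBIC)
a=f(t,285,95,385,185,4);b=f(s,190,130,290,280,4)
im=np.zeros((600,800,3),np.uint8);im[:360,:400]=a;im[:,400:]=b
cv2.imwrite('pics/m4.png',im)
E
```

```text
round0 top 0.58 [328.2, 125.9, 18.6, 18.3] [ 0.698  -0.0929  0.03  ]
round0 top 0.57 [333.7, 142.5, 20.7, 19.2] [ 0.6381 -0.1059  0.03  ]
finger0 top 0.62 [324.3, 147.0, 6.4, 16.1] [ 0.6296 -0.0567  0.03  ]
```

View pics/m4.png

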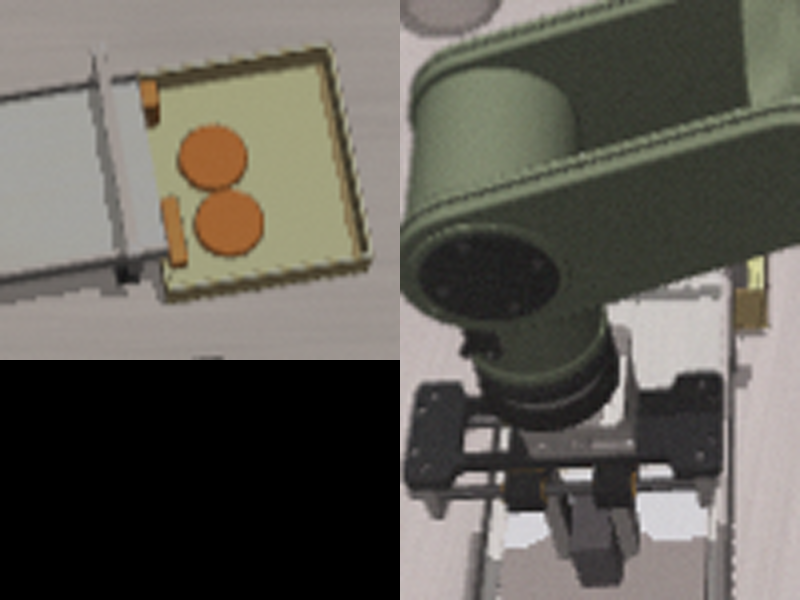

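Both fingers are now past the edge, lying or leaning in the tray at crop (175,232) and (150,102), and the deck is clear. I'll lift and return the scraper.

Emit:
{"api": "play_rows", "payload": {"deltas": [[0,0,-0.01,0,0,0],[0,0,-0.02,0,0,0],[0,0,-0.03,0,0,0],[0,0,-0.025,0,0,0],[0,0,-0.01,0,0,0],[0,0,0,0,0,0]]}}

```text
time_s: 13.82
tool_pos: [0.6332, 0.2138, 0.2322]
tool_rot: [0.001, 0.659, 0.752, 0.001]
force: [-0.6, 0.5, -2.0]
gripper_width: 0.0261
```

```bash
python3 - <<'E'
from h import *
np.set_printoptions(precision=4,suppress=True)
o=arm.observe(); print(o['time_s'],o['tool_pos'],o['force'])
plan([.4305,-.0193,.23],5.2,11)
E
```

```text
13.825 [0.6332 0.2138 0.2322] [-0.5921  0.5464 -1.9917]
now [0.6332 0.2138 0.2322] total rotvec [0.002  0.0001 0.0399]
[[-0.0186, -0.021, 0.0002, 0.0002, 0.0, 0.0036], [-0.0187, -0.021, 0.0002, 0.0002, 0.0, 0.0036], [-0.0188, -0.0209, 0.0002, 0.0002, 0.0, 0.0036], [-0.0188, -0.0208, 0.0002, 0.0002, 0.0, 0.0036], [-0.0189, -0.0208, 0.0002, 0.0002, 0.0, 0.0036], [-0.019, -0.0207, 0.0002, 0.0002, 0.0, 0.0036], [-0.0191, -0.0206, 0.0002, 0.0002, 0.0, 0.0036], [-0.0191, -0.0206, 0.0002, 0.0002, 0.0, 0.0036], [-0.0192, -0.0205, 0.0002, 0.0002, 0.0, 0.0036], [-0.0193, -0.0204, 0.0002, 0.0002, 0.0, 0.0036], [-0.0194, -0.0203, 0.0002, 0.0002, 0.0, 0.0036]]
```

Emit:
{"api": "play_rows", "payload": {"deltas": [[-0.0186,-0.021,0,0,0,0.0036],[-0.0187,-0.021,0,0,0,0.0036],[-0.0188,-0.0209,0,0,0,0.0036],[-0.0188,-0.0208,0,0,0,0.0036],[-0.0189,-0.0208,0,0,0,0.0036],[-0.019,-0.0207,0,0,0,0.0036],[-0.0191,-0.0206,0,0,0,0.0036],[-0.0191,-0.0206,0,0,0,0.0036]]}}

```text
time_s: 14.82
tool_pos: [0.4835, 0.0438, 0.2294]
tool_rot: [-0.001, 0.67, 0.742, -0.001]
force: [0.8, -0.6, -1.7]
gripper_width: 0.0257
```

Emit:
{"api": "play_rows", "payload": {"deltas": [[-0.0192,-0.0205,0,0,0,0.0036],[-0.0193,-0.0204,0,0,0,0.0036],[-0.0194,-0.0203,0,0,0,0.0036],[0,0,0,0,0,0],[0,0,0,0,0,0]]}}

```text
time_s: 15.45
tool_pos: [0.43, -0.0188, 0.2304]
tool_rot: [-0.0, 0.674, 0.739, 0.0]
force: [-0.1, -0.9, -1.8]
gripper_width: 0.0253
```

```bash
python3 - <<'E'
from h import *
np.set_printoptions(precision=4,suppress=True)
o=arm.observe(); print(o['time_s'],o['tool_pos'],o['force'],rot(o['tool_rot']).as_matrix())
plan([.4305,-.0193,.05],5.2,1)
E
```

```text
15.45 [ 0.43   -0.0188  0.2304] [-0.1057 -0.8811 -1.8464] [[-0.0909  0.9959 -0.0006]
 [ 0.9959  0.0909  0.0007]
 [ 0.0008 -0.0005 -1.    ]]
now [ 0.43   -0.0188  0.2304] total rotvec [-0.0005 -0.0008  0.0003]
[[-0.0007, 0.0005, 0.1804, -0.0005, -0.0008, 0.0003]]
```

Emit:
{"api": "play_rows", "payload": {"deltas": [[0,0,0.03,0,0,0],[0,0,0.035,0,0,0],[0,0,0.035,0,0,0],[0,0,0.03,0,0,0],[0,0,0.025,0,0,0],[0,0,0.014,0,0,0],[0,0,0.007,0,0,0],[0,0,0,0,0,0]]}}

```text
time_s: 16.45
tool_pos: [0.4304, -0.019, 0.055]
tool_rot: [0.0, 0.674, 0.739, 0.0]
force: [-0.2, -0.2, -2.2]
gripper_width: 0.0257
```

Emit:
{"api": "play_rows", "payload": {"deltas": [[0,0,0.002,0,0,0],[0,0,0.001,0,0,0],[0,0,0,0,0,0]]}}

```text
time_s: 16.82
tool_pos: [0.4303, -0.0193, 0.0523]
tool_rot: [0.0, 0.674, 0.739, 0.0]
force: [-0.3, -0.4, -2.6]
gripper_width: 0.0257
```

Emit:
{"api": "play_rows", "payload": {"deltas": [[0,0,0.001,0,0,0],[0,0,0,0,0,0]]}}

```text
time_s: 17.08
tool_pos: [0.43, -0.0192, 0.051]
tool_rot: [-0.0, 0.674, 0.739, 0.0]
force: [-0.5, 0.3, -2.2]
gripper_width: 0.0261
```

Emit:
{"api": "play_rows", "payload": {"deltas": [[0,0,0.001,0,0,0],[0,0,0,0,0,0]]}}

```text
time_s: 17.32
tool_pos: [0.4302, -0.0192, 0.05]
tool_rot: [0.0, 0.674, 0.739, 0.0]
force: [-0.1, -0.3, -1.7]
gripper_width: 0.0258
```

Emit:
{"api": "play_rows", "payload": {"deltas": [[0,0,0.0005,0,0,0],[0,0,0,0,0,0]]}}

```text
time_s: 17.58
tool_pos: [0.4302, -0.0192, 0.05]
tool_rot: [0.0, 0.674, 0.739, -0.0]
force: [-2.8, -0.6, 5.2]
gripper_width: 0.0258
```

Contact at z = 0.050 (5 N up). Releasing now.

Emit:
{"api": "play_rows", "payload": {"deltas": [[0,0,0,0,0,0],[0,0,0,0,0,0],[0,0,0,0,0,0],[0,0,0,0,0,0],[0,0,0,0,0,0]], "hand": 0.075}}

```text
time_s: 18.2
tool_pos: [0.43, -0.0192, 0.0494]
tool_rot: [-0.0, 0.674, 0.739, -0.0]
force: [0.6, -0.0, -0.0]
gripper_width: 0.0725
```

Emit:
{"api": "play_rows", "payload": {"deltas": [[0,0,-0.01,0,0,0],[0,0,-0.03,0,0,0],[0,0,-0.04,0,0,0],[0,0,-0.05,0,0,0],[0,0,-0.05,0,0,0],[0,0,-0.04,0,0,0],[0,0,-0.01,0,0,0],[0,0,0,0,0,0]]}}

```text
time_s: 19.2
tool_pos: [0.43, -0.0192, 0.2795]
tool_rot: [0.0, 0.674, 0.739, 0.0]
force: [-1.5, 0.3, -0.3]
gripper_width: 0.0751
```

```bash
python3 - <<'E'
from h import *
np.set_printoptions(precision=4,suppress=True)
o=arm.observe(); print(o['time_s'],o['tool_pos'],o['force'],o['gripper_width'])
t=cam('top');s=cam('side');w=cam('wrist')
f=lambda c,x0,y0,x1,y1,k:cv2.resize(c['color'][y0:y1,x0:x1,::-1],None,fx=k,fy=k,interpolation=cv2.INTER_CUBIC)
im=np.zeros((600,800,3),np.uint8)
a=f(t,225,95,385,185,2.5);im[:225,:400]=a
b=f(s,190,130,370,280,2.2);im[:b.shape[0],400:400+b.shape[1]]=b[:,:400]
b=f(w,0,0,640,400,.65);im[335:335+b.shape[0],:b.shape[1]]=b[:265]
b=f(s,205,150,285,210,4.5);im[335:335+b.shape[0],420:420+b.shape[1]]=b[:265]
cv2.imwrite('pics/m5.png',im)
E
```

```text
19.2 [ 0.43   -0.0192  0.2795] [-1.4532  0.3435 -0.2827] 0.07505820983908604
```

View pics/m5.png

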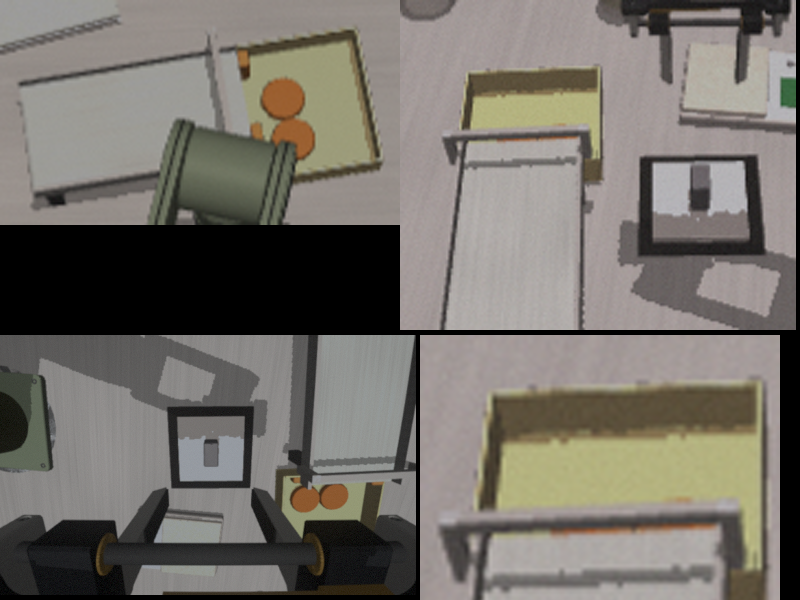

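The scraper lies flat and centred on its mat, squarely framed by the black border in both views. The deck is empty and the biscuits are in the tray. Handing in.

```bash
python3 -c "
from rig import arm
print(arm.job_done())"
```

```text
the job is handed in; nothing more can be done
None
```

I gripped the scraper by its handle, swept all four biscuits under the guard bar and off the end into the tray, then laid the scraper back on its mat. I handed the job in at about 19 s of the 62 s allowed.

**Last checks**
- **Deck:** it looked empty in the final top and side views.
- **Scraper:** it lay flat and centred on its mat in the side and wrist views. It touched down with about 5 N before I released it.
- **Forces:** the forces reported after each move stayed around 5 N or less.
- **Other objects:** I saw nothing else disturbed, but I did not measure the bystanders' poses again.

**Not fully confirmed**
- **Finger biscuits:** both rounds are plainly in the tray. The two fingers sit right against the deck's discharge end, one apparently standing on end or leaning. I placed them inside the tray from the top view only, because the side camera could not see them.
- **Last push:** I asked for an extra 2.5 mm at the end of the sweep, but the measured position did not change. The handle or gripper may have been lightly against the guard bar.

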